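Park the dosing nozzle over the open tube

TASK

Slide the carriage of the dosing stand along its beam until the nozzle is centred over the mouth of the one open tube; the other three tubes in the stand's racks are closed with stoppers. Leave the open tube standing upright in its place in the rack, let go of the carriage and leave it at rest there.

Things in the scene. Friction and masses are not known exactly. Their poses are not given: they have to be found in the camera images.
- carriage_grip (a point): Centre of the upright black grip plate on the grey carriage (block 60 x 48 mm) that rides on the dosing stand's level beam. Plate: 16 mm thick along the beam, 34 across, 55 high; this point is 25 mm below its top edge, 30 above the block, 235 above the table. Axes: y along the beam (joint grows), x across it towards the tubes, z up. Beam-end posts are 203 mm high, 228 either side of the middle.
- nozzle_tip (a point): Lower tip of the steel nozzle on the carriage's short arm: from the grip point 70 mm along +x and 95 mm down, 140 mm above the table; it passes 14 mm above the stoppers. Same axes as carriage_grip.
- open_tube_mouth (a point): Centre of the mouth of the only unstoppered tube: clear glass, 30 mm outside, 25 inside, 100 tall, rim 108 mm above the table, loose (1 mm play) in any of four rack wells, 85 or 155 mm either side of the beam's middle, all under the nozzle's path. The other three wells hold equal tubes with dark rubber stoppers (35 mm wide, 18 high). z points up.
- carriage (a joint): Position of the carriage along the beam in m: 0 at the beam's middle (over the steel drip tray), range -0.175 to 0.175, growing along carriage_grip's y axis. Slides with about 3 N of friction, no spring, and stays where it is left.

How it is judged (in metres and radians):
At the end, for the whole second after the job is handed in: The nozzle tip stands over the open tube's mouth, within 12 mm horizontally of its centre; the open tube is still upright (within 10 degrees) in its well, its mouth within 12 mm of where it began; the carriage is at rest (slower than 10 mm/s) (horizontal distance between nozzle_tip and open_tube_mouth below 0.012 m and distance of open_tube_mouth from where it was at the start of the episode below 0.012 m and angle between open_tube_mouth's own z axis and vertical below 0.17 rad and velocity of joint carriage between -0.01 and 0.01 m/s); the robot touches nothing.
It also fails if it takes over 32 s, if anything falls off the work surface, if the arm or the gripper's body presses on something with over 40 N, if the wrist force passes 120 N, or if a joint passes its speed limit or range.

ROBOT

A 6-joint arm with a two-finger parallel gripper is mounted at the origin on the work surface. World frame = base frame: x ahead of the robot, y to its left, z up, the work surface at z = 0. Lengths are in m, angles in degrees, forces in N, time in s.
With the tool pointing down it reaches from about 0.35 to 0.875 m from the base axis. Payload 4.2 kg.
Tool frame: the origin (TCP) lies midway between the tips of the shut fingers; the grasp point (between the pads) lies 19 mm behind it; x points along the fingers, y is the direction in which the jaws open and shut, and the axes are right-handed (so a half turn about x gives the same grasp; the last joint's range is limited). The gripper opens to 87 mm and grips with 3 to 60 N. Pads are 19 mm wide; open, the fingers measure 117 mm over their backs; the gripper's body (75 mm by 190 mm) begins 51 mm behind the grasp point.
Start: joints at [79.847, 22.042, 0.453, 0, -68.411, -14.817], TCP at [0.264, 0.567, 0.223] pointing down, gripper open.
Joint ranges: [-179.83, 179.83], [-69.29, 118.12], [-61.27, 80.66], [-181.25, 117.63], [-171.15, -9.14], [-177.46, 177.46]. Speed limits (degrees/s): [159.86, 159.86, 180, 180, 180, 180].

INTERFACE

Orientations are given as a 3x3 rotation matrix whose columns are the frame's x, y, z axes.
In Python, from station import r gives the robot as it stands.
- The arm moves only by the tool play_rows, never from a script. Its argument "plan" is a list that holds one entry, the list of rows, each a list of 6 numbers: the shift along the tool's x, y, z in cm, then the turn, a rotation vector about the tool's x, y, z in units of 10 degrees (1.0 is 10 degrees). A call has 1 to 5 rows; each row is the pose to reach, as a shift and turn from the pose commanded when the call began, along the tool's axes at that moment; what a row does not reach only later rows make up. A row lasts 1/8 s, in which the tool goes at most 62.5 mm and 10.7 degrees, less where a joint would pass 70% of its speed; a pose out of reach is approached as far as the arm can. A call with a gripper value outside its range is refused whole. "hand" is the opening, from 0 (shut) to 1 (fully open), set as the call begins (left out, the last holds). The fingers move at their own pace and stop on an object; the grip force is fixed at half the most. Time passes only in rows, so rows that repeat a pose let the fingers close. It gives the time, the measured TCP pose, the force and the opening at its end, in the units of the state.
- r.sense(): the state, without advancing time (a new reading comes with each control period).
- r.capture(name): name is "side" or "top" or "wrist"; returns (picture, depth): 400x640x3 uint8, blue, green, red; 400x640 float32, m along the optical axis (not along the pixel's ray), 0 where there is no reading.
- r.get_calibration(name): a dict with "vfov" (degrees; the focal length in pixels is half the picture's height over the tangent of half this angle, whatever the lens; pixels are square), "cx", "cy" (the principal point, pixels), "rvec" (rotation vector, rad) and "tvec" (3), from world to camera coordinates, as OpenCV has them. Camera axes: x right, y down, z forward; pixel columns grow to the right and rows downward; lengths in m; the calibration is good to about 2 mm. A picture is of the moment at which its call begins: read the wrist's pose just before it. get_calibration takes no time and is no camera call; for the wrist camera it gives the pose at the moment of the call.
- r.finish_job(): hands the job in, once; it reports no verdict.
The state is a dict: "time_s": time; "joints": joint angles; "joint_velocities": joint speeds; "effort": joint torques, N m; "tcp_pos": TCP position; "ee_rot": TCP orientation; "wrist_force": force on the tool from outside, world axes, zero at the start; "moment": the same for the moment, N m; "gripper_width": opening from 0.0 (shut) to 1.0 (fully open).
Only numpy, scipy, OpenCV 4.12 (cv2) and the standard library are available. Lean on these libraries where they do the work, as an engineer would, in place of code of your own. Each camera call takes 0.05 s, during which the arm holds its last target.

## Working session

There is one attempt and no reset: what is moved stays moved. The work goes in short steps, Python scripts to look and compute and a tool call to move; the robot and the scene stay as the last step left them, time stands still between calls to the robot, and variables do not carry over. Pictures are saved under pics/ and viewed, and the job is handed in when it is done.

Besides the shell and the picture viewer there is one more tool, called after "Emit:" as name(argument=value, ...) on one line, values as JSON. play_rows: Moves the arm, as the interface text tells. Its arguments: {"type":"object","properties":{"plan":{"type":"array","items":{"type":"array","items":{"type":"array","items":{"type":"number"}}}},"hand":{"type":"number"}},"required":["plan"]}

```bash
mkdir -p pics; ls; cat > h.py <<'E'
import numpy as np, cv2
from station import r
def grab(n,tag):
    c=r.get_calibration(n); p,d=r.capture(n)
    cv2.imwrite(f'pics/{tag}.png',p); np.savez(f'{tag}.npz',p=p,d=d,**{k:np.array(v) for k,v in c.items()})
    return c,p,d
def world(c,d):
    h,w=d.shape; f=h/2/np.tan(np.radians(float(c['vfov']))/2)
    v,u=np.mgrid[:h,:w]; P=np.stack([(u-float(c['cx']))/f*d,(v-float(c['cy']))/f*d,d],-1)
    R,_=cv2.Rodrigues(np.array(c['rvec'],float)); t=np.array(c['tvec'],float).ravel()
    return (P-t)@R
E
python3 - <<'E'
from h import *
print(r.sense())
for n in('side','top'):
    c,p,d=grab(n,n+'0'); print(n,c)
E
```

```text
pics
{'time_s': 0.0, 'joints': array([ 7.98476966e+01,  2.20897652e+01,  3.76791980e-01, -2.99445243e-02,
       -6.84099999e+01, -1.48170830e+01]), 'joint_velocities': array([ 0.00482599, -0.06598965, -0.05156276,  0.08429243,  0.04981415,
       -0.00974485]), 'effort': array([ 2.43393742e-04, -3.90674937e+01,  1.87403029e+01,  4.22011748e+00,
        1.09819372e-02, -1.96188867e-04]), 'tcp_pos': array([0.2635486 , 0.56602773, 0.22144721]), 'ee_rot': array([[-8.56661651e-04, -4.22307812e-01, -9.06452083e-01],
       [-2.02697492e-03, -9.06449820e-01,  4.22308673e-01],
       [-9.99997579e-01,  2.19913128e-03, -7.94865420e-05]]), 'wrist_force': array([0.38094649, 0.08844496, 0.1413311 ]), 'moment': array([-0.07531144,  0.04072602,  0.02649479]), 'gripper_width': 1.0013882139155024}
side {'vfov': 49.73486688418947, 'cx': 321.156836497389, 'cy': 205.51696415785122, 'rvec': array([ 0.25566226, -2.6026685 ,  1.52080426]), 'tvec': array([0.60172848, 0.24216114, 0.72550419])}
top {'vfov': 50.203240666931, 'cx': 317.09548107373234, 'cy': 199.31644693587535, 'rvec': array([ 1.94868754, -2.27888965,  0.23269347]), 'tvec': array([0.08561033, 0.64151169, 0.77858076])}
```

View pics/side0.png

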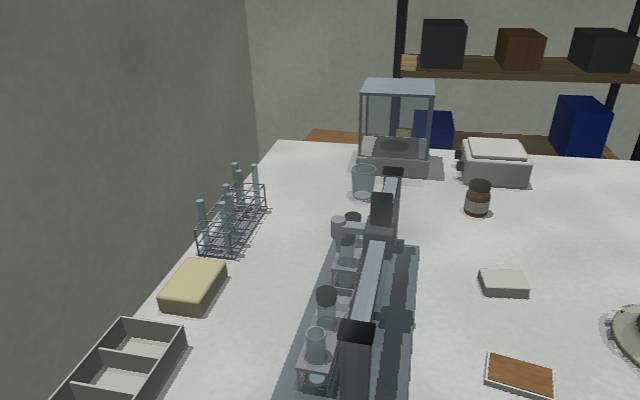

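View pics/top0.png

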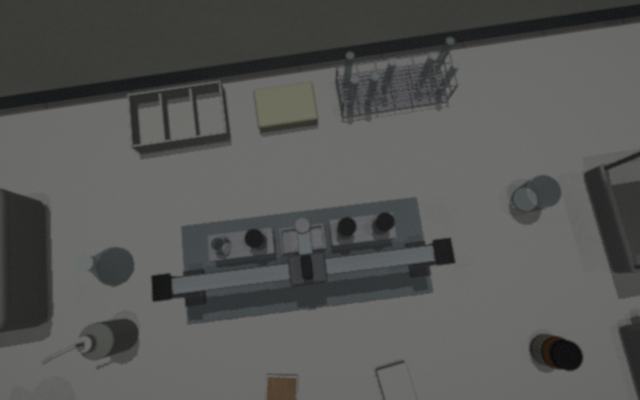

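```bash
python3 - <<'E'
from h import *
for n in('top','side'):
    z=np.load(n+'0.npz'); W=world(z,z['d'])
    pts={'top':[(162,287),(443,251),(307,266),(307,260),(303,226),(222,245),(255,238),(346,226),(384,222),(318,272),(230,280),(390,260)],
     'side':[(356,332),(393,172),(382,205),(337,222),(316,330),(326,295),(352,216)]}[n]
    for u,v in pts: print(n,(u,v),W[v,u].round(4))
z=np.load('top0.npz'); p=z['p']; c=cv2.resize(p[190:340,130:480],None,fx=2.2,fy=2.2,interpolation=3); cv2.imwrite('pics/topz.png',cv2.convertScaleAbs(c,alpha=1.7))
z=np.load('side0.npz'); p=z['p']; cv2.imwrite('pics/sidez.png',cv2.resize(p[150:400,260:440],None,fx=2.4,fy=2.4,interpolation=3))
E
```

```text
top (162, 287) [0.517  0.254  0.2025]
top (443, 251) [ 0.5035 -0.1979  0.2027]
top (307, 266) [0.5108 0.0211 0.2593]
top (307, 260) [0.5194 0.0197 0.2607]
top (303, 226) [0.5779 0.0187 0.2078]
top (222, 245) [0.5925 0.1903 0.0202]
top (255, 238) [0.5818 0.1084 0.1256]
top (346, 226) [ 0.5778 -0.0572  0.126 ]
top (384, 222) [ 0.5742 -0.1265  0.1267]
top (318, 272) [0.5017 0.0061 0.2055]
top (230, 280) [0.5116 0.1483 0.1921]
top (390, 260) [ 0.5031 -0.1131  0.1899]
side (356, 332) [0.5163 0.2599 0.2019]
side (393, 172) [ 0.5009 -0.1854  0.2036]
side (382, 205) [0.5076 0.029  0.2443]
side (337, 222) [0.5787 0.03   0.206 ]
side (316, 330) [0.586  0.1681 0.1003]
side (326, 295) [0.5804 0.1184 0.1263]
side (352, 216) [ 0.5747 -0.1251  0.1271]
```

View pics/topz.png

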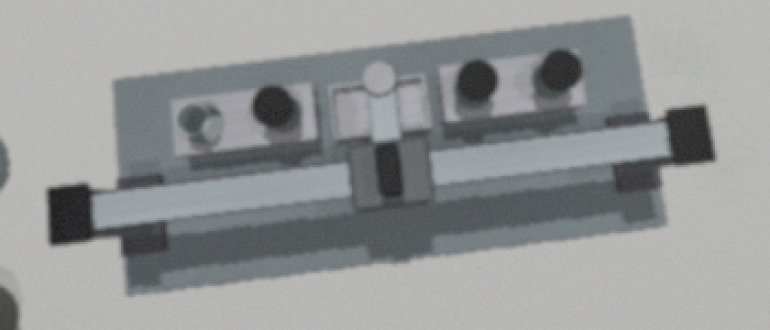

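View pics/sidez.png

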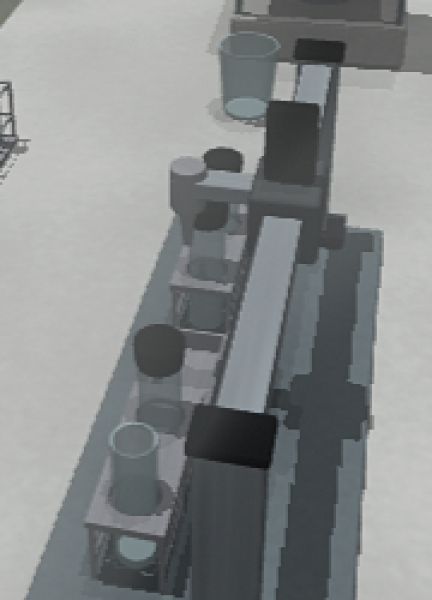

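```bash
python3 - <<'E'
from h import *
for n in('top','side'):
    z=np.load(n+'0.npz'); W=world(z,z['d']); g=z['p'].max(-1)
    X,Y,Z=W[...,0],W[...,1],W[...,2]
    def st(name,m):
        k=m.astype(np.uint8); k=cv2.morphologyEx(k,cv2.MORPH_OPEN,np.ones((2,2)))>0
        if k.sum()<5: print(n,name,'none');return
        x,y=X[k],Y[k]
        (c,s,a)=cv2.minAreaRect(np.stack([x,y],1).astype(np.float32)*1000)
        print(n,name,k.sum(),'med',np.median(x).round(4),np.median(y).round(4),np.median(Z[k]).round(4),'rect',np.round(c,1),np.round(s,1),round(a,1))
    box=(X>.4)&(X<.65)
    st('capL',box&(X<.56)&(abs(Z-.203)<.006)&(Y>.22)&(Y<.3))
    st('capR',box&(X<.56)&(abs(Z-.203)<.006)&(Y<-.16)&(Y>-.25))
    st('plate',box&(abs(Z-.260)<.005)&(abs(Y-.02)<.05))
    st('nozzletop',(X>.56)&(X<.61)&(abs(Z-.207)<.006)&(abs(Y-.02)<.04))
    for y0 in(.108,-.057,-.1265): st('stop%.3f'%y0,(abs(X-.58)<.04)&(abs(Y-y0)<.03)&(abs(Z-.126)<.005))
    st('open',(abs(X-.58)<.04)&(abs(Y-.18)<.03)&(abs(Z-.106)<.006))
E
```

```text
top capL 526 med 0.5147 0.2539 0.203 rect [523.5 291.3] [103.2  51.9] 87.4
top capR 499 med 0.5008 -0.2005 0.2035 rect [ 492.5 -137.2] [ 49.  296.7] 5.3
top plate 248 med 0.508 0.0206 0.26 rect [509.9  20.6] [15.8 34.7] 87.1
top nozzletop 200 med 0.5775 0.0184 0.2061 rect [591.3  16.8] [22.7 51.7] 81.7
top stop0.108 283 med 0.5798 0.1085 0.1261 rect [541.1  60.3] [158.4  35. ] 50.4
top stop-0.057 284 med 0.5756 -0.0607 0.1264 rect [576.5 -64.6] [31.4 41.7] 3.4
top stop-0.127 280 med 0.5733 -0.1303 0.1263 rect [ 574.8 -143. ] [31.1 59.5] 3.6
top open 79 med 0.5829 0.1812 0.1012 rect [582.7 181. ] [27.8 31.3] 48.6
side capL 805 med 0.5146 0.2612 0.2033 rect [511.2 336.8] [ 42.8 576.9] 2.7
side capR 176 med 0.4994 -0.1886 0.2034 rect [498.5  13.9] [  40.5 1220.1] 0.2
side plate 157 med 0.5069 0.0288 0.2591 rect [501.6 259.5] [ 33.9 729.7] 1.3
side nozzletop 131 med 0.5765 0.0263 0.2059 rect [542.1 255.3] [ 23.2 748.6] 8.5
side stop0.108 302 med 0.5795 0.1155 0.1265 rect [546.6 305.3] [ 32.9 651.8] 9.6
side stop-0.057 73 med 0.5675 -0.0477 0.1246 rect [532.2 254.6] [ 24.2 746.7] 6.8
side stop-0.127 135 med 0.5707 -0.1228 0.1269 rect [ 575.2 -162.8] [ 30.8 358.3] 5.4
side open 222 med 0.5815 0.1825 0.1039 rect [541.  379.6] [ 27.6 504.7] 11.7
```

```bash
python3 - <<'E'
from h import *
z=np.load('top0.npz'); W=world(z,z['d'])
for (u,v) in [(80,342),(60,352),(97,338),(92,262),(115,265),(20,200),(20,300)]: print(u,v,W[v,u].round(3))
c,p,d=grab('wrist','wrist0'); W=world(c,d)
m=d>0
print(np.percentile(W[m][:,2],[1,50,99,100]))
E
```

```text
80 342 [0.452 0.415 0.15 ]
60 352 [0.443 0.427 0.186]
97 338 [0.453 0.396 0.131]
92 262 [0.585 0.404 0.12 ]
115 265 [0.582 0.394 0.053]
20 200 [0.729 0.549 0.091]
20 300 [0.54  0.549 0.096]
[-4.92280588e-01  1.49267267e-04  3.41658614e-01  3.43180059e-01]
```

View pics/wrist0.png

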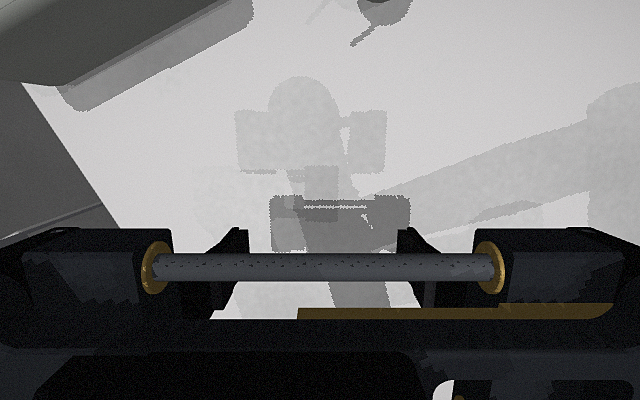

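Emit:
play_rows(plan=[[[-5, 0, 0, 0, 0, 0], [-8, 3, -3.5, -0.4, 0, 0], [-8, 6.5, -7.5, -0.8, 0, 0], [-8, 10, -11.6, -1.2, 0, 0], [-8, 13.5, -15.7, -1.6, 0, 0]]], hand=1)

```text
time_s: 0.78
tcp_pos: [0.3494, 0.3762, 0.3024]
ee_rot: [[-0.0, -0.153, -0.988], [-0.0, -0.988, 0.153], [-1.0, 0.0, 0.0]]
wrist_force: [0.0, 0.5, 0.0]
gripper_width: 1.0
```

```bash
cat >> h.py <<'E'
def go(P,ydir):
    s=r.sense(); R=s['ee_rot']; p=s['tcp_pos']
    x=np.array([0,0,-1.]); y=np.array([*ydir,0]);y/=np.linalg.norm(y); T=np.stack([x,y,np.cross(x,y)],1)
    rv=cv2.Rodrigues(R.T@T)[0].ravel()
    print('t',s['time_s'],'p',p.round(4),'w',round(s['gripper_width'],3),'F',s['wrist_force'].round(1))
    print('shift cm',(R.T@(np.array(P)-p)*100).round(2),'turn',(np.degrees(rv)/10).round(3))
E
python3 -c "
from h import *
go([.509,.024,.30],(-.03,-1))"
```

```text
t 0.775 p [0.3494 0.3762 0.3024] w 1.0 F [0.  0.5 0. ]
shift cm [  0.24  32.36 -21.17] turn [-0.709  0.001 -0.001]
```

Emit:
play_rows(plan=[[[0, 4.8, -3.1, -0.2, 0, 0], [0, 9.6, -6.3, -0.4, 0, 0], [0, 14.4, -9.4, -0.6, 0, 0], [0, 19.2, -12.6, -0.7, 0, 0], [0, 24, -15.7, -0.7, 0, 0]]])

```text
time_s: 1.4
tcp_pos: [0.4671, 0.1146, 0.3025]
ee_rot: [[0.0, -0.034, -0.999], [0.0, -0.999, 0.034], [-1.0, -0.0, -0.0]]
wrist_force: [0.2, 0.4, 0.4]
gripper_width: 1.003
```

```bash
python3 -c "
from h import *
go([.509,.024,.30],(-.03,-1))
c,p,d=grab('wrist','wrist1')"
```

```text
t 1.4 p [0.4671 0.1146 0.3025] w 1.003 F [0.2 0.4 0.4]
shift cm [ 0.25  8.91 -4.5 ] turn [-0.023 -0.001  0.001]
```

View pics/wrist1.png

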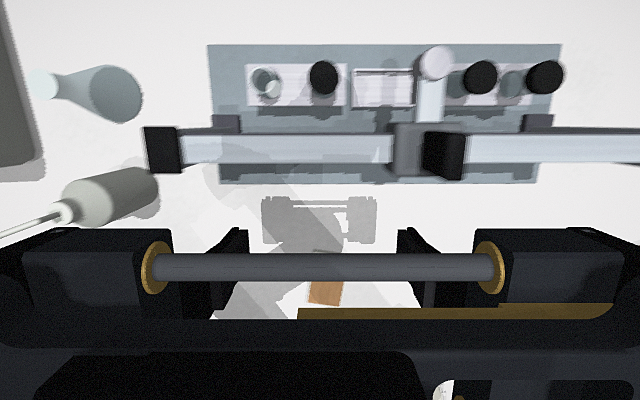

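The wrist view shows the open tube at pixel (265,82), far left, with stoppers at (323,77), (480,77) and (545,77), and the plate at (440,155).

```bash
python3 - <<'E'
from h import *
z=np.load('wrist1.npz'); W=world(z,z['d']); X,Y,Z=W[...,0],W[...,1],W[...,2]
def st(name,m):
    k=cv2.morphologyEx(m.astype(np.uint8),cv2.MORPH_OPEN,np.ones((3,3)))
    n,l,s,c=cv2.connectedComponentsWithStats(k)
    for i in range(1,n):
        if s[i,4]>25:
            q=l==i; print(name,s[i].tolist(),'mid',((X[q].max()+X[q].min())/2).round(4),((Y[q].max()+Y[q].min())/2).round(4),'med',np.median(X[q]).round(4),np.median(Y[q]).round(4),np.median(Z[q]).round(4))
b=(X>.45)&(X<.65)&(Y<.32)&(Y>-.3)
st('h.260',b&(abs(Z-.26)<.005))
st('cap',b&(X<.55)&(abs(Z-.203)<.005))
st('noz',b&(X>.555)&(abs(Z-.207)<.006))
st('stop',b&(X>.55)&(abs(Z-.126)<.004))
st('open',b&(X>.55)&(Y>.15)&(abs(Z-.106)<.008))
E
```

```text
h.260 [438, 134, 28, 49, 1129] mid 0.5088 0.0252 med 0.5095 0.0259 0.259
cap [389, 122, 73, 56, 1984] mid 0.5097 0.0252 med 0.5159 0.0399 0.2041
cap [139, 127, 41, 48, 1690] mid 0.5165 0.2584 med 0.5174 0.2571 0.2021
noz [417, 47, 33, 34, 856] mid 0.579 0.0227 med 0.5786 0.0232 0.2052
stop [306, 61, 32, 35, 866] mid 0.5817 0.1134 med 0.5818 0.1134 0.1253
stop [464, 61, 33, 34, 889] mid 0.5765 -0.056 med 0.5764 -0.0555 0.1253
stop [529, 61, 34, 34, 904] mid 0.5741 -0.1256 med 0.574 -0.1255 0.1253
open [247, 67, 18, 22, 122] mid 0.5874 0.1871 med 0.5922 0.193 0.1066
open [261, 78, 13, 18, 77] mid 0.5782 0.1762 med 0.5747 0.1727 0.1065
```

Emit:
play_rows(plan=[[[0, 4.5, -2.2, 0, 0, 0], [0.2, 8.8, -4.5, 0, 0, 0], [2.5, 8.8, -4.5, 0, 0, 0], [5.5, 8.8, -4.5, 0, 0, 0], [8.0, 8.8, -4.5, 0, 0, 0]]])

```text
time_s: 2.08
tcp_pos: [0.5082, 0.0265, 0.2211]
ee_rot: [[-0.001, -0.035, -0.999], [-0.0, -0.999, 0.035], [-1.0, 0.0, 0.001]]
wrist_force: [0.3, -0.5, -0.1]
gripper_width: 1.0
```

```bash
python3 -c "
from h import *
go([.509,.025,.223],(-.03,-1))
c,p,d=grab('wrist','wrist2');grab('side','side2')"
```

```text
t 2.075 p [0.5082 0.0265 0.2211] w 1.0 F [ 0.3 -0.5 -0.1]
shift cm [-0.19  0.15 -0.08] turn [-0.03   0.008 -0.001]
```

View pics/side2.png

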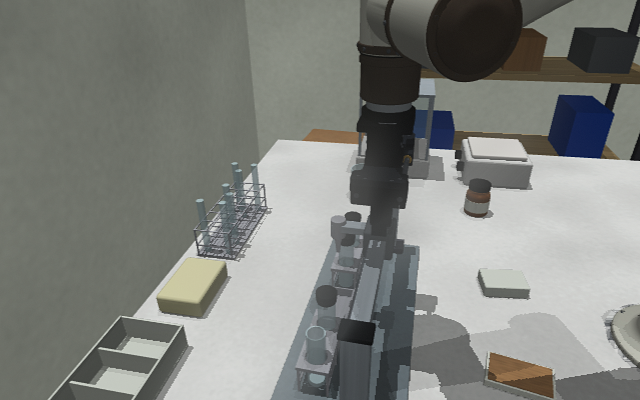

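Emit:
play_rows(plan=[[[0, 0.1, 0, 0, 0, 0], [0, 0.1, 0, 0, 0, 0], [0, 0.1, 0, 0, 0, 0], [0, 0.1, 0, 0, 0, 0], [0, 0.1, 0, 0, 0, 0]]], hand=0)

```text
time_s: 2.8
tcp_pos: [0.5088, 0.0259, 0.2228]
ee_rot: [[0.0, -0.034, -0.999], [0.0, -0.999, 0.034], [-1.0, -0.0, -0.0]]
wrist_force: [0.5, 0.9, -0.8]
gripper_width: 0.514
```

```bash
python3 -c "
from h import *
go([.514,.186,.221],(-.03,-1))
c,p,d=grab('wrist','wrist3')"
```

```text
t 2.8 p [0.5088 0.0259 0.2228] w 0.514 F [ 0.5  0.9 -0.8]
shift cm [  0.18 -16.02   0.03] turn [-0.025 -0.002  0.001]
```

View pics/wrist3.png

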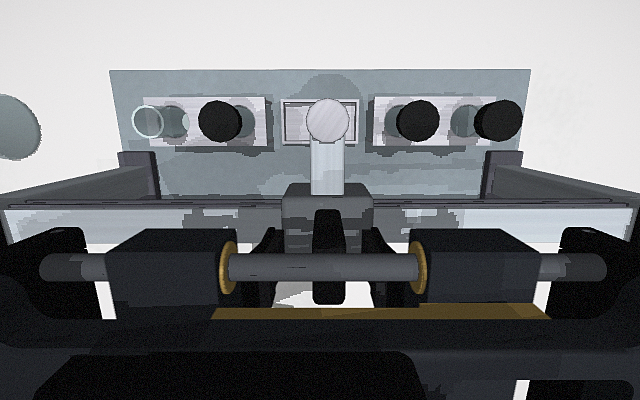

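Still closing; wait, and measure with this view too (open tube rim at (147,121), nozzle head at (328,121)).

Emit:
play_rows(plan=[[[0, 0, 0, 0, 0, 0], [0, 0, 0, 0, 0, 0], [0, 0, 0, 0, 0, 0], [0, 0, 0, 0, 0, 0], [0, 0, 0, 0, 0, 0]]])

```text
time_s: 3.48
tcp_pos: [0.5087, 0.0255, 0.2225]
ee_rot: [[-0.0, -0.034, -0.999], [-0.001, -0.999, 0.034], [-1.0, 0.001, 0.0]]
wrist_force: [0.6, -3.2, -1.0]
gripper_width: 0.18
```

```bash
python3 - <<'E'
from h import *
go([.514,.187,.2225],(-.03,-1))
z=np.load('wrist3.npz'); W=world(z,z['d']); X,Y,Z=W[...,0],W[...,1],W[...,2]
def st(name,m):
    k=cv2.morphologyEx(m.astype(np.uint8),cv2.MORPH_OPEN,np.ones((3,3)))
    n,l,s,c=cv2.connectedComponentsWithStats(k)
    for i in range(1,n):
        if s[i,4]>25:
            q=l==i; print(name,s[i].tolist(),'mid',((X[q].max()+X[q].min())/2).round(4),((Y[q].max()+Y[q].min())/2).round(4),'med',np.median(Z[q]).round(4))
b=(X>.45)&(X<.65)&(Y<.32)&(Y>-.3)
st('noz',b&(X>.56)&(abs(Z-.207)<.006))
st('stop',b&(X>.55)&(abs(Z-.126)<.004))
st('open',b&(X>.55)&(Y>.15)&(abs(Z-.106)<.008))
E
```

```text
t 3.475 p [0.5087 0.0255 0.2225] w 0.18 F [ 0.6 -3.2 -1. ]
shift cm [-1.000e-02 -1.616e+01  2.000e-02] turn [-0.025  0.001 -0.003]
noz [306, 98, 43, 45, 1512] mid 0.5789 0.0225 med 0.2052
stop [198, 101, 41, 41, 1331] mid 0.5818 0.1133 med 0.1252
stop [398, 100, 42, 42, 1338] mid 0.5763 -0.0563 med 0.1253
stop [480, 100, 43, 42, 1381] mid 0.5739 -0.126 med 0.1253
open [131, 105, 38, 34, 568] mid 0.5838 0.1829 med 0.1057
```

Emit:
play_rows(plan=[[[0, -0.8, 0, 0, 0, 0], [0, -2.2, 0, 0, 0, 0], [0, -4.2, 0, 0, 0, 0], [0, -6.2, 0, 0, 0, 0], [0, -8.0, 0, 0, 0, 0]]])

```text
time_s: 4.1
tcp_pos: [0.5113, 0.1074, 0.2225]
ee_rot: [[-0.0, -0.034, -0.999], [-0.0, -0.999, 0.034], [-1.0, 0.0, 0.0]]
wrist_force: [0.8, -3.2, -0.1]
gripper_width: 0.182
```

```bash
python3 -c "
from h import *
go([.514,.1861,.2225],(-.034,-1))"
```

```text
t 4.1 p [0.5113 0.1074 0.2225] w 0.182 F [ 0.8 -3.2 -0.1]
shift cm [-0.   -7.87 -0.01] turn [ 0.002  0.002 -0.001]
```

Emit:
play_rows(plan=[[[0, -2, 0, 0, 0, 0], [0, -4, 0, 0, 0, 0], [0, -6, 0, 0, 0, 0], [0, -7.4, 0, 0, 0, 0], [0, -8.0, 0, 0, 0, 0]]])

```text
time_s: 4.72
tcp_pos: [0.5139, 0.1867, 0.2225]
ee_rot: [[-0.001, -0.034, -0.999], [-0.0, -0.999, 0.034], [-1.0, 0.0, 0.001]]
wrist_force: [-1.8, -2.3, 0.8]
gripper_width: 0.182
```

Emit:
play_rows(plan=[[[0, 0, 0, 0, 0, 0], [0, 0, 0, 0, 0, 0], [0, 0, 0, 0, 0, 0]]])

```text
time_s: 5.1
tcp_pos: [0.5139, 0.1868, 0.2225]
ee_rot: [[-0.0, -0.034, -0.999], [0.003, -0.999, 0.034], [-1.0, -0.003, 0.0]]
wrist_force: [-4.1, 2.3, 1.8]
gripper_width: 0.182
```

```bash
python3 - <<'E'
from h import *
go([.514,.186,.2225],(-.034,-1))
c,p,d=grab('wrist','wrist4');grab('side','side4')
z=np.load('wrist4.npz'); W=world(z,z['d']); X,Y,Z=W[...,0],W[...,1],W[...,2]
def st(name,m):
    k=cv2.morphologyEx(m.astype(np.uint8),cv2.MORPH_OPEN,np.ones((3,3)))
    n,l,s,c=cv2.connectedComponentsWithStats(k)
    for i in range(1,n):
        if s[i,4]>25:
            q=l==i; print(name,s[i].tolist(),'mid',((X[q].max()+X[q].min())/2).round(4),((Y[q].max()+Y[q].min())/2).round(4),'med',np.median(Z[q]).round(4))
b=(X>.45)&(X<.65)&(Y<.32)&(Y>-.3)
st('noz',b&(X>.56)&(abs(Z-.207)<.006))
st('stop',b&(X>.55)&(abs(Z-.126)<.004))
st('open',b&(X>.55)&(Y>.15)&(abs(Z-.106)<.008))
E
```

```text
t 5.1 p [0.5139 0.1868 0.2225] w 0.182 F [-4.1  2.3  1.8]
shift cm [ 0.    0.08 -0.01] turn [-0.003  0.001  0.015]
noz [301, 98, 43, 45, 1514] mid 0.5841 0.1863 med 0.2052
stop [588, 99, 44, 43, 1437] mid 0.5762 -0.0566 med 0.1253
stop [388, 100, 41, 42, 1344] mid 0.5817 0.1138 med 0.1253
```

View pics/wrist4.png

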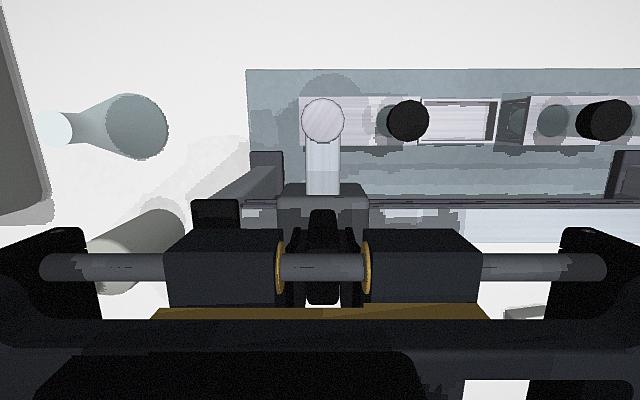

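View pics/side4.png

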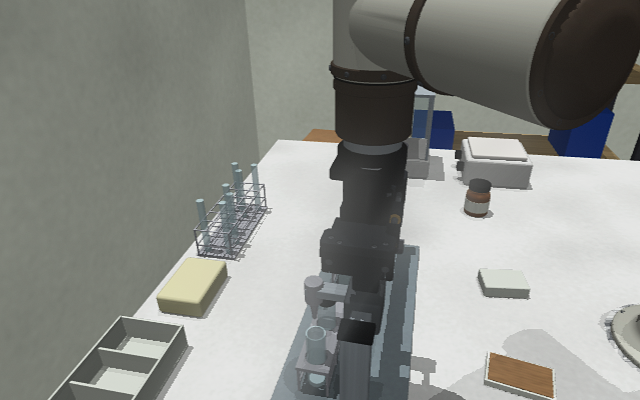

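```bash
python3 - <<'E'
from h import *
z=np.load('side4.npz'); p=z['p'].copy(); f=200/np.tan(np.radians(float(z['vfov']))/2)
K=np.array([[f,0,float(z['cx'])],[0,f,float(z['cy'])],[0,0,1]])
for P in ([.584,.1835,.108],[.584,.1835,.140],[.584,.1835,.206]):
    print(P,cv2.projectPoints(np.array([P]),z['rvec'],z['tvec'],K,None)[0].ravel().round(1))
W=world(z,z['d'])
for v in range(272,345,4): print(v,[ (W[v,u]*1000).round().astype(int).tolist() for u in (312,316)])
cv2.imwrite('pics/s4z.png',cv2.resize(p[260:380,260:400],None,fx=5,fy=5,interpolation=3))
E
```

```text
[0.584, 0.1835, 0.108] [315.  334.1]
[0.584, 0.1835, 0.14] [314.5 317.6]
[0.584, 0.1835, 0.206] [313.3 280.8]
272 [[653, -87, 2], [644, -90, 2]]
276 [[587, 176, 208], [583, 173, 206]]
280 [[586, 183, 207], [581, 181, 206]]
284 [[584, 190, 206], [579, 191, 207]]
288 [[583, 198, 206], [578, 195, 204]]
292 [[583, 195, 196], [578, 195, 197]]
296 [[584, 195, 190], [578, 196, 191]]
300 [[584, 196, 184], [578, 194, 183]]
304 [[583, 197, 178], [578, 195, 176]]
308 [[586, 188, 161], [580, 189, 163]]
312 [[586, 189, 155], [581, 185, 152]]
316 [[622, 47, 9], [581, 187, 147]]
320 [[606, 110, 61], [600, 109, 61]]
324 [[604, 119, 61], [597, 120, 64]]
328 [[591, 171, 106], [586, 168, 105]]
332 [[591, 171, 98], [586, 169, 97]]
336 [[592, 170, 89], [586, 167, 87]]
340 [[586, 196, 109], [580, 196, 110]]
344 [[586, 196, 101], [580, 194, 100]]
```

View pics/s4z.png

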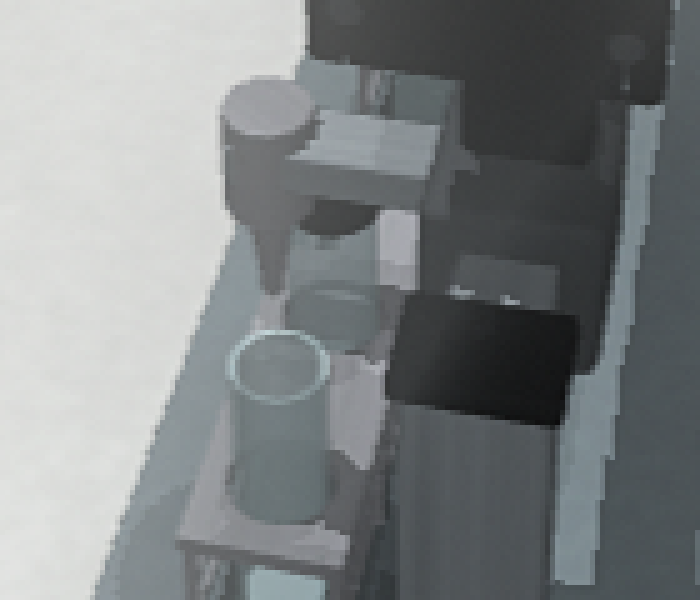

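Emit:
play_rows(plan=[[[0, 0.15, 0, 0, 0, 0], [0, 0.15, 0, 0, 0, 0], [0, 0.15, 0, 0, 0, 0]]])

```text
time_s: 5.58
tcp_pos: [0.5138, 0.185, 0.2225]
ee_rot: [[-0.0, -0.035, -0.999], [0.002, -0.999, 0.035], [-1.0, -0.002, 0.0]]
wrist_force: [-4.5, 3.3, 3.2]
gripper_width: 0.179
```

Emit:
play_rows(plan=[[[0, 0, 0, 0, 0, 0], [0, 0, 0, 0, 0, 0], [0, 0, 0, 0, 0, 0], [0, 0, 0, 0, 0, 0], [0, 0, 0, 0, 0, 0]]], hand=0.6)

```text
time_s: 6.2
tcp_pos: [0.5143, 0.1843, 0.2226]
ee_rot: [[0.0, -0.035, -0.999], [0.0, -0.999, 0.035], [-1.0, -0.0, -0.0]]
wrist_force: [-0.4, -0.8, -0.7]
gripper_width: 0.581
```

Released. Lift straight up, back away, then check.

Emit:
play_rows(plan=[[[-2, 0, 0, 0, 0, 0], [-5, 0, 0, 0, 0, 0], [-8, 0, 0, 0, 0, 0], [-9, 0, 3, 0, 0, 0], [-9, 0, 8, 0, 0, 0]]])

```text
time_s: 6.82
tcp_pos: [0.4345, 0.1875, 0.3131]
ee_rot: [[0.002, -0.036, -0.999], [0.001, -0.999, 0.036], [-1.0, -0.001, -0.001]]
wrist_force: [-1.0, -0.4, -0.2]
gripper_width: 0.6
```

Emit:
play_rows(plan=[[[0, 0, 2, 0, 0, 0], [0, 2, 3, 0, 0, 0], [0, 2, 3, 0, 0, 0]]])

```text
time_s: 7.2
tcp_pos: [0.4033, 0.167, 0.3129]
ee_rot: [[0.001, -0.035, -0.999], [0.0, -0.999, 0.035], [-1.0, -0.0, -0.001]]
wrist_force: [-1.2, 0.4, -0.1]
gripper_width: 0.601
```

```bash
python3 - <<'E'
from h import *
go([.514,.186,.2225],(-.034,-1))
def st(n,name,m):
    k=cv2.morphologyEx(m.astype(np.uint8),cv2.MORPH_OPEN,np.ones((2,2)))
    nn,l,s,c=cv2.connectedComponentsWithStats(k)
    for i in range(1,nn):
        if s[i,4]>25:
            q=l==i; print(n,name,s[i].tolist(),'mid',((X[q].max()+X[q].min())/2).round(4),((Y[q].max()+Y[q].min())/2).round(4),'med',np.median(Z[q]).round(4))
for n in('wrist','top','side'):
    c,p,d=grab(n,n+'5'); W=world(c,d); X,Y,Z=W[...,0],W[...,1],W[...,2]
    b=(X>.45)&(X<.65)&(Y<.32)&(Y>-.3)
    st(n,'plate',b&(X<.55)&(abs(Z-.26)<.005))
    st(n,'noz',b&(X>.562)&(abs(Z-.207)<.006))
    st(n,'stop',b&(X>.55)&(abs(Z-.126)<.004))
    st(n,'open',b&(X>.55)&(Y>.15)&(abs(Z-.106)<.008))
cv2.imwrite('pics/s5z.png',cv2.resize(cv2.imread('pics/side5.png')[240:380,260:420],None,fx=4,fy=4,interpolation=3))
E
```

```text
t 7.2 p [0.4033 0.167  0.3129] w 0.601 F [-1.2  0.4 -0.1]
shift cm [  9.05  -2.29 -10.99] turn [-0.007 -0.004  0.002]
wrist plate [279, 34, 25, 55, 1268] mid 0.5204 0.1862 med 0.259
wrist stop [354, 0, 33, 33, 894] mid 0.5527 0.119 med 0.1253
wrist stop [515, 0, 35, 32, 918] mid 0.5489 0.0057 med 0.1253
wrist stop [582, 0, 36, 32, 921] mid 0.5485 -0.045 med 0.1253
wrist open [311, 8, 7, 27, 91] mid 0.5388 0.1711 med 0.1053
top plate [192, 270, 12, 24, 256] mid 0.5035 0.1063 med 0.2599
top noz [196, 231, 17, 16, 204] mid 0.5831 0.1803 med 0.206
top stop [377, 214, 19, 18, 276] mid 0.5345 -0.0806 med 0.1266
top stop [339, 218, 19, 19, 274] mid 0.5352 -0.037 med 0.1264
top stop [246, 230, 19, 19, 285] mid 0.538 0.0696 med 0.1262
top open [217, 237, 11, 17, 57] mid 0.5834 0.1842 med 0.0993
side plate [354, 251, 29, 13, 273] mid 0.5028 0.3558 med 0.2598
side noz [306, 276, 19, 15, 230] mid 0.5496 0.2819 med 0.2062
side stop [346, 213, 17, 10, 137] mid 0.5317 0.1386 med 0.1264
side stop [339, 230, 18, 12, 173] mid 0.533 0.2526 med 0.1265
side open [307, 327, 20, 20, 254] mid 0.5362 0.3755 med 0.1029
```

View pics/s5z.png

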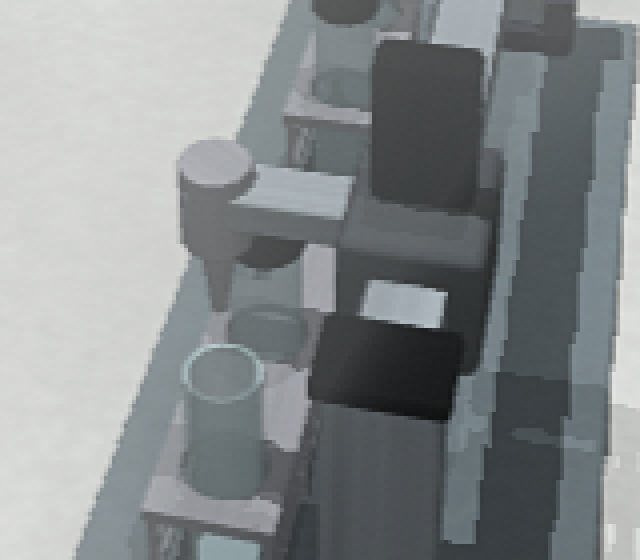

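View pics/wrist5.png

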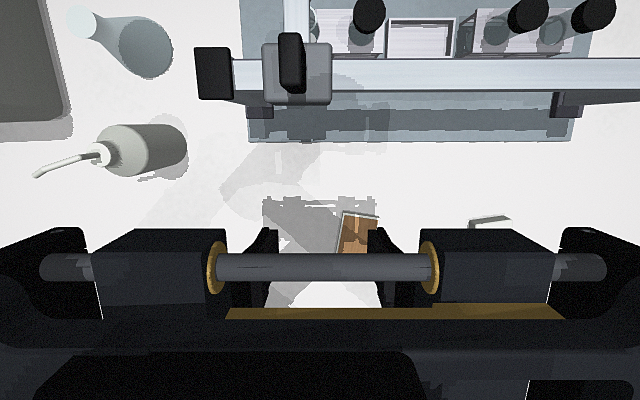

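```bash
python3 -c "
from h import *
s=r.sense(); print(s['time_s'],s['joint_velocities'].round(2)); print(r.finish_job())"
```

```text
7.35 [ 0.22  0.5   0.05 -0.12 -0.13 -0.11]
the job is handed in; nothing more can be done
None
```

I gripped the carriage's plate, slid the carriage about 160 mm along +y to the open tube, and let go. The open tube is in the outermost well on the robot's left. I then raised and backed the arm clear and handed the job in at 7.35 s.

- **Nozzle position:** The last checks put the nozzle within about 1–2 mm of the tube's centre along the beam.
    - In the top view the nozzle is at y = 0.180, against 0.179 for the well worked out from the stoppers.
    - In the wrist view the plate puts the nozzle at about 0.184, against 0.1835 for the well.
    - The side view shows the tip directly above the rim.
- **Tube and arm:** In the side view the tube stands upright in its well, and the gripper touches nothing. I did not measure the carriage's speed directly. Nothing has touched it since I let go.
- **Disagreements:** The top and side cameras differ by about 7 mm in absolute y, so I relied on distances measured within each camera. The last direct reading of the tube's rim in the top view was 0.184, which is 4 mm from the nozzle. That reading came from few depth pixels on the glass.

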